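Open the push-to-open ink cupboard in the print studio

ROBOT

A 6-joint arm with a two-finger parallel gripper is mounted at the origin on the work surface. World frame = base frame: x ahead of the robot, y to its left, z up, the work surface at z = 0. Lengths are in m, angles in degrees, forces in N, time in s.
With the tool pointing down it reaches from about 0.25 to 0.725 m from the base axis. Payload 9.7 kg.
Tool frame: the origin (TCP) lies midway between the tips of the shut fingers; the grasp point (between the pads) lies bot.grasp_offset behind it (bot.grasp_offset is the distance from the TCP to the grasp point, in m); x points along the fingers, y is the direction in which the jaws open and shut, and the axes are right-handed (so a half turn about x gives the same grasp; the last joint's range is limited). The gripper opens to 85 mm and grips with 20 to 120 N. Pads are 22 mm wide; open, the fingers measure 114 mm over their backs; the gripper's body (76 mm by 85 mm) begins 54 mm behind the grasp point. The pads swing forward as they close: fully open they stand 13 mm farther back than shut.
Start: joints at [-75.057, 4.979, 10.078, 95.1, 0, 90], TCP at [0.142, -0.531, 0.231] pointing down, gripper open.
Joint ranges: [-179.16, 179.16], [-48.56, 103.87], [-65.8, 70.77], [-126.05, 130.52], [-82.76, 87.17], [-180, 180]. Speed limits (degrees/s): [127.2, 127.2, 147.25, 180, 180, 180].

INTERFACE

Orientations are given as [roll, pitch, yaw] about the fixed x, y, z axes, in that order (R = Rz(yaw) Ry(pitch) Rx(roll)).
In Python, from workcell import status, camera, bot gives the robot as it stands.
- The arm moves only by the shell command python3 -m jog 'ROWS' [OPENING] [FORCE]. ROWS is text: rows parted by semicolons, each of 4 numbers parted by spaces: the shift along the tool's x, y, z in mm, then the turn about the tool's x in degrees. A call has exactly 8 rows; each row is the pose to reach, as a shift and turn from the pose commanded when the call began, along the tool's axes at that moment; what a row does not reach only later rows make up. A row lasts 1/8 s, in which the tool goes at most 62.5 mm and 10.7 degrees, less where a joint would pass 70% of its speed; a pose out of reach is approached as far as the arm can. A call with a gripper value outside its range is refused whole. OPENING is the opening, from 0 (shut) to 1 (fully open), set as the call begins (- or left out, the last holds). The fingers move at their own pace and stop on an object; FORCE is the grip in N (left out, the last holds). Time passes only in rows, so rows that repeat a pose let the fingers close, or fill a call up. It gives the time, the measured TCP pose, the force and the opening at its end, in the units of the state.
- status.get_obs(): the state, without advancing time (a new reading comes with each control period).
- camera(name): name is "scene" or "top"; returns a dict with "color" (420x560x3 uint8, red, green, blue), "vfov" (degrees; the focal length in pixels is half the picture's height over the tangent of half this angle, whatever the lens; pixels are square), "cx", "cy" (the principal point, pixels), "rvec" (rotation vector, rad) and "tvec" (3), from world to camera coordinates, as OpenCV has them. Camera axes: x right, y down, z forward; pixel columns grow to the right and rows downward; lengths in m; the calibration is good to about 2 mm. A picture is of the moment at which its call begins. There is no depth.
- bot.job_done(): hands the job in, once; it reports no verdict.
The state is a dict: "time": time; "q": joint angles; "qd": joint speeds; "joint_efforts": joint torques, N m; "ee_pos": TCP position; "tcp_rot": TCP orientation; "wrist_force": force on the tool from outside, world axes, zero at the start; "torque": the same for the moment, N m; "opening": finger opening in m.
Only numpy, scipy, OpenCV 4.12 (cv2) and the standard library are available. Lean on these libraries where they do the work, as an engineer would, in place of code of your own. Each camera call takes 0.05 s, during which the arm holds its last target. There are 200 camera calls.

TASK

Open the green ink cupboard on the bench: press its push-to-open door in near the brass spot until the catch lets go and the door springs ajar, then swing the door wide open, about square to the cupboard, and leave it standing so. Leave the blue cupboard shut and do not knock over or shift the amber ink jar.

Things in the scene. Friction and masses are not known exactly. Their poses are not given: they have to be found in the camera images.
- green_door (a joint): angle of the green cupboard's door, rad: 0 shut and caught, -0.045 pressed fully in, 0.4 sprung ajar, 1.57 square to the cupboard, stop 1.65. Shut, it cannot be pulled open; pressed in at the brass spot to its stop 6 mm in (5 to 10 N moves it, press up to 12 to 15 N) it is let go, and follows a finger backing off, ajar in 1.5 s. Then it stays where left, swings with 1 to 4 N, does not catch again.
- green_door_spot (a point): centre of the brass spot (28 mm disc) on the outer face of the green door, moving with it. x: out of that face (shut, away from the robot); y: level, to the hinge; z: up. Upright hinge axis 140 mm along +y, 12 mm along -x (plane of the inner face). Door 12 mm thick, 176 wide hinge to free edge (edge 36 mm from the spot), 142 high, top edge 25 mm above the spot, 146 above the bench.
- blue_door (a joint): the same angle for the blue cupboard's door; must stay shut (0). The cupboards are alike but for colour, side by side, either one on the left, centres 280 to 430 mm apart. Each: a box 200 mm wide, 150 deep, 150 high, fixed to the bench, door facing away from the robot, box front 8 mm behind the shut door's inner face. Nothing stands on top.
- jar: closed amber ink jar with a red lid, 64 mm across and 85 mm high, standing on the bench to the left or right of the cupboards (a taller green bottle stands on the other side); origin at the centre of its underside, z up along its axis
Things that resemble listed ones, but are neither listed nor needed, are in the scene too. Several things look just like the jar: the one meant starts farthest from the robot's base.

How it is judged (in metres and radians):
On the way:
1. the green door has sprung ajar (value of joint green_door above 0.2 rad), for 0.2 s.
At the end, for the whole second after the job is handed in: the green door stands open by at least 1.2 rad (69 degrees; anything up to its stop) and at rest, the blue door is shut (under 0.05 rad), and the jar stands upright within 40 mm of where it was (value of joint green_door above 1.2 rad and velocity of joint green_door between -0.05 and 0.05 rad/s and value of joint blue_door below 0.05 rad and distance of jar from where it was at the start of the episode below 0.04 m and angle between jar's own z axis and vertical below 0.2 rad); the robot touches nothing.
It fails at once if the blue cupboard's door is opened (value of joint blue_door above 0.1 rad).
It fails at once if the ink jar is knocked over or shifted by more than 40 mm (angle between jar's own z axis and vertical above 0.5 rad or distance of jar from where it was at the start of the episode above 0.04 m).
It also fails if it takes over 45 s, if anything falls off the work surface, if the arm or the gripper's body presses on something with over 40 N, if the wrist force passes 120 N, or if a joint passes its speed limit or range.

## Working session

There is one attempt and no reset: what is moved stays moved. The work goes in short steps, Python scripts to look and compute and a shell command to move; the robot and the scene stay as the last step left them, time stands still between calls to the robot, and variables do not carry over. Pictures are saved under pics/ and viewed, about 8 in all and at most 12, crops included, and the job is handed in when it is done.

```bash
mkdir -p pics; cat > h.py <<'E'
import numpy as np,cv2
from workcell import status,camera,bot
def cam(n,save=None):
    c=camera(n)
    if save: cv2.imwrite('pics/'+save,c['color'][:,:,::-1])
    return c
def KRt(c):
    f=c['color'].shape[0]/2/np.tan(np.radians(c['vfov'])/2)
    R=cv2.Rodrigues(np.array(c['rvec'],float))[0]
    return np.array([[f,0,c['cx']],[0,f,c['cy']],[0,0,1.]]),R,np.array(c['tvec'],float).ravel()
def onz(c,u,v,z):
    K,R,t=KRt(c);d=R.T@np.linalg.solve(K,[u,v,1.]);o=-R.T@t
    return o+d*(z-o[2])/d[2]
def proj(c,p):
    K,R,t=KRt(c);q=K@(R@np.array(p,float)+t);return q[:2]/q[2]
E
python3 - <<'E'
from h import *
a=cam('scene','s0.png');b=cam('top','t0.png')
for c in(a,b):
    K,R,t=KRt(c);print({k:c[k] for k in c if k!='color'},-R.T@t)
print(status.get_obs(),bot.grasp_offset)
E
```

```text
{'vfov': 53.4239080715081, 'cx': 283.67401501864214, 'cy': 209.16217357394302, 'rvec': array([ 0.73527227,  2.79912116, -0.83788137]), 'tvec': array([ 0.40805262, -0.09795227,  1.42178642])} [0.7586793  0.55953337 1.14407444]
{'vfov': 46.821391938116946, 'cx': 281.6770121182552, 'cy': 210.06375209257504, 'rvec': array([ 2.1704062 , -2.16797183,  0.10611809]), 'tvec': array([0.00416052, 0.4462725 , 1.54478176])} [2.90064231e-01 1.31197777e-03 1.58157774e+00]
{'time': 0.1, 'q': array([-7.50563914e+01,  5.00882950e+00,  1.00378861e+01,  9.51006521e+01,
        1.00044636e-03,  8.99996473e+01]), 'qd': array([-0.05701174, -0.10923935,  0.09086514,  0.00781393, -0.03407859,
       -0.03833994]), 'joint_efforts': array([ 1.49168813e-03, -5.21560729e+01,  4.65654767e+01,  1.58920884e-02,
        2.03366847e-05,  1.33818878e-05]), 'ee_pos': array([ 0.14177572, -0.53118562,  0.2306356 ]), 'tcp_rot': array([-90.80092865,  89.92839756, 104.14303205]), 'wrist_force': array([-0.2421428 , -0.38635573,  0.23614916]), 'torque': array([0.02915305, 0.00705437, 0.02090726]), 'opening': 0.08540399434756236} 0.0187
```

View pics/s0.png

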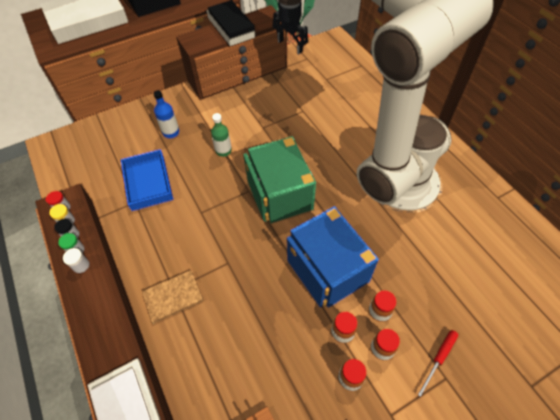

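View pics/t0.png

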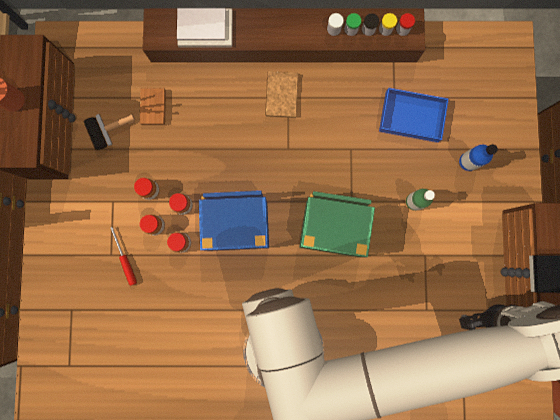

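Scene: the green cupboard is at about (280,180) in the scene view and (337,225) in the top view. The blue one is to its left. There are four red-lidded jars on the left, and the farthest from the base is probably top (144,187). The other green things are the bottle at top (420,200) and a green cap at (353,23), neither of them the cupboard.

```bash
cat > m.py <<'E'
from h import *
b=cam('top');a=cam('scene')
hsv=cv2.cvtColor(b['color'],cv2.COLOR_RGB2HSV)
def rect(lo,hi,box):
    m=cv2.inRange(hsv,lo,hi);k=np.zeros_like(m);x0,y0,x1,y1=box;k[y0:y1,x0:x1]=m[y0:y1,x0:x1]
    k=cv2.morphologyEx(k,cv2.MORPH_OPEN,np.ones((3,3)))
    cs=cv2.findContours(k,0,2)[0];return [c for c in cs if cv2.contourArea(c)>60]
for n,lo,hi,box in(('green',(50,80,40),(85,255,255),(280,170,390,280)),('blue',(100,80,40),(125,255,255),(180,170,280,280))):
    c=max(rect(lo,hi,box),key=cv2.contourArea)[:,0,:]
    P=np.array([onz(b,u,v,.15)[:2] for u,v in c],np.float32)
    r=cv2.minAreaRect(P);print(n,np.round(r[0],4),np.round(r[1],4),round(r[2],2));print(np.round(cv2.boxPoints(r),4).tolist())
for c in rect((0,150,90),(6,255,255),(110,165,200,260))+rect((174,150,90),(180,255,255),(110,165,200,260)):
    (u,v),rad=cv2.minEnclosingCircle(c);p=onz(b,u,v,.085);print('jar',round(u),round(v),round(rad,1),p.round(3),np.hypot(*p[:2]).round(3))
x=cv2.resize(a['color'][120:320,220:400],None,fx=3.5,fy=3,interpolation=cv2.INTER_CUBIC)
x=cv2.resize(a['color'][120:230,220:340],None,fx=5,fy=5,interpolation=cv2.INTER_CUBIC)
cv2.imwrite('pics/crop1.png',x[:,:,::-1])
E
python3 m.py
```

```text
green [ 0.3847 -0.1598] [0.2003 0.152 ] 81.23
[[0.29429998993873596, -0.24719999730587006], [0.444599986076355, -0.2703999876976013], [0.47510001063346863, -0.07240000367164612], [0.3249000012874603, -0.04919999837875366]]
blue [0.3952 0.1477] [0.1521 0.2014] 2.66
[[0.31459999084472656, 0.24480000138282776], [0.3239000141620636, 0.04360000044107437], [0.47589999437332153, 0.050599999725818634], [0.46650001406669617, 0.251800000667572]]
jar 176 241 9.3 [0.342 0.33  0.085] 0.476
jar 149 223 9.2 [0.398 0.416 0.085] 0.576
jar 178 202 9.2 [0.466 0.327 0.085] 0.569
jar 143 186 9.3 [0.514 0.437 0.085] 0.675
```

View pics/crop1.png

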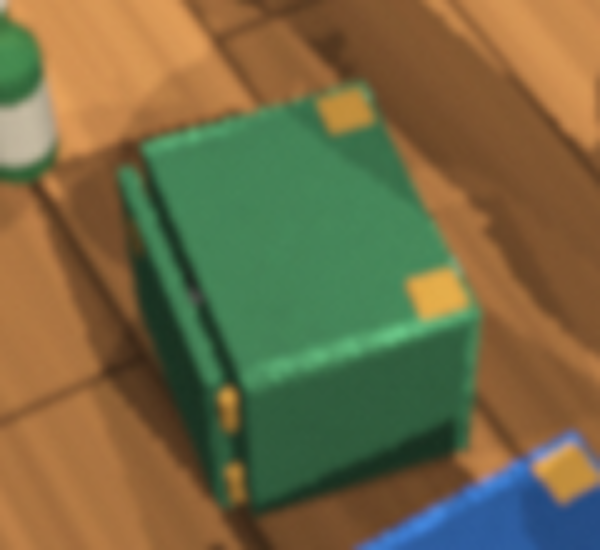

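```bash
cat >> h.py <<'E'
from scipy.spatial.transform import Rotation as Ro
C=np.array([.3847,-.1598]);th=np.radians(-8.77);N=np.array([np.cos(th),np.sin(th)]);L=np.array([-N[1],N[0]])
SP=C+.095*N-.052*L; H=C+.083*N+.088*L
def inner(ang,r,off=0): # point on inner face at radius r, off mm behind it
    d=-L*np.cos(ang)+N*np.sin(ang); o=N*np.cos(ang)+L*np.sin(ang); return H+d*r-o*off
def go(p):
    s=status.get_obs();R=Ro.from_euler('xyz',s['tcp_rot'],degrees=True).as_matrix()
    return np.round(1000*R.T@(np.array(p)-s['ee_pos']),1)
E
python3 - <<'E'
from h import *
a=cam('scene');b=cam('top')
print('spot',SP,proj(a,[*SP,.121]),'hinge',H,proj(a,[*H,.146]),'freeedge top',proj(a,[*(SP-.036*L),.146]))
s=status.get_obs();R=Ro.from_euler('xyz',s['tcp_rot'],degrees=True).as_matrix();print(R.round(3));print(np.degrees(np.arctan2(R[1,2],R[0,2])),'tool z yaw')
for z in(.0,.1,.17):print('bottle cap/top',z,onz(b,429,196,z).round(3))
for z in(.0,.15):print('bottle scene',z,onz(a,216,119,z).round(3), onz(a,223,153,0).round(3))
T=[*(SP+.065*N),.231];print(T,go(T))
h=cv2.cvtColor(a['color'],cv2.COLOR_RGB2HSV);print('brass px',[(x,y) for y in range(155,180) for x in range(243,252) if 10<h[y,x,0]<28 and h[y,x,1]>60])
E
```

```text
spot [ 0.47066094 -0.22567653] [247.10167792 166.97333121] hinge [ 0.48014681 -0.08548374] [264.78655208 195.41537276] freeedge top [242.90462243 153.55229451]
[[-0.     0.258 -0.966]
 [ 0.    -0.966 -0.258]
 [-1.    -0.     0.   ]]
-165.0616429135719 tool z yaw
bottle cap/top 0.0 [ 0.495 -0.479  0.   ]
bottle cap/top 0.1 [ 0.482 -0.449  0.1  ]
bottle cap/top 0.17 [ 0.473 -0.427  0.17 ]
bottle scene 0.0 [ 0.435 -0.588  0.   ] [ 0.483 -0.419  0.   ]
bottle scene 0.15 [ 0.478 -0.438  0.15 ] [ 0.483 -0.419  0.   ]
[np.float64(0.5349009800993983), np.float64(-0.23558697498370113), 0.231] [ 1.000e-01 -1.844e+02 -4.561e+02]
brass px [(243, 156), (243, 157), (243, 158), (243, 159), (243, 160), (244, 160), (243, 161), (244, 161), (243, 162), (244, 162), (243, 163), (244, 163), (243, 164), (244, 164), (245, 164), (243, 165), (244, 165), (245, 165), (246, 165), (243, 166), (244, 166), (245, 166), (246, 166), (243, 167), (244, 167), (245, 167), (246, 167), (243, 168), (244, 168), (245, 168), (246, 168), (247, 168), (243, 169), (244, 169), (245, 169), (246, 169), (247, 169), (243, 170), (244, 170), (245, 170), (247, 170), (243, 171), (244, 171), (245, 171), (243, 172), (244, 172), (245, 172), (246, 172), (243, 173), (244, 173), (245, 173), (246, 173), (243, 174), (244, 174), (245, 174), (246, 174), (243, 175), (244, 175), (245, 175), (246, 175), (243, 176), (244, 176), (245, 176), (246, 176), (243, 177), (244, 177), (245, 177), (246, 177), (243, 178), (244, 178), (245, 178), (246, 178), (247, 178), (243, 179), (244, 179), (245, 179), (246, 179), (247, 179)]
```

The spot's projection lands on the brass patch I saw, so the fit agrees. The bottle at (0.48, -0.43) is clear of the path. Moving beyond the door now.

```bash
python3 -m jog '0 -15 -40 0;0 -38 -95 5;0 -62 -152 10;0 -85 -210 15;0 -108 -268 20;0 -132 -326 23.7;0 -155 -384 23.7;0 -178 -440 23.7' 0; python3 -m jog '0 0 0 0;0 0 0 0;0 0 0 0;0 0 0 0;0 0 0 0;0 0 0 0;0 0 0 0;0 0 0 0'
python3 - <<'E'
from h import *
s=status.get_obs();R=Ro.from_euler('xyz',s['tcp_rot'],degrees=True).as_matrix();print(np.degrees(np.arctan2(R[1,2],R[0,2])))
print(go([*(SP+.04*N),.108]),s['time'])
E
```

```text
time: 1.3
ee_pos: [0.5225, -0.2444, 0.2314]
tcp_rot: [153.2, 90.0, -35.6]
wrist_force: [0.0, -2.0, 0.6]
opening: 0.0001
time: 2.3
ee_pos: [0.521, -0.246, 0.2313]
tcp_rot: [131.1, 90.0, -57.7]
wrist_force: [-0.1, -0.7, -0.0]
opening: 0.0001
171.24507539764568
[123.3 -12.4  12.9] 2.3
```

```bash
python3 -m jog '20 -12 0 0;45 -12 0 0;70 -12 0 0;95 -12 0 0;115 -12 5 0;123 -12 10 0;123 -12 13 0;123 -12 13 0'; python3 - <<'E'
from h import *
cam('scene','s1.png')
print(go([*SP,.108]),status.get_obs()['wrist_force'])
x=cv2.imread('pics/s1.png')[80:230,180:340];cv2.imwrite('pics/c2.png',cv2.resize(x,None,fx=4,fy=4,interpolation=2))
E
```

```text
time: 3.3
ee_pos: [0.5103, -0.2323, 0.1094]
tcp_rot: [164.7, 89.9, -24.1]
wrist_force: [-0.3, 0.6, 0.2]
opening: 0.0001
[ 1.3 -0.5 40.4] [ 0.03924896  0.14778306 -0.51008146]
```

View pics/c2.png

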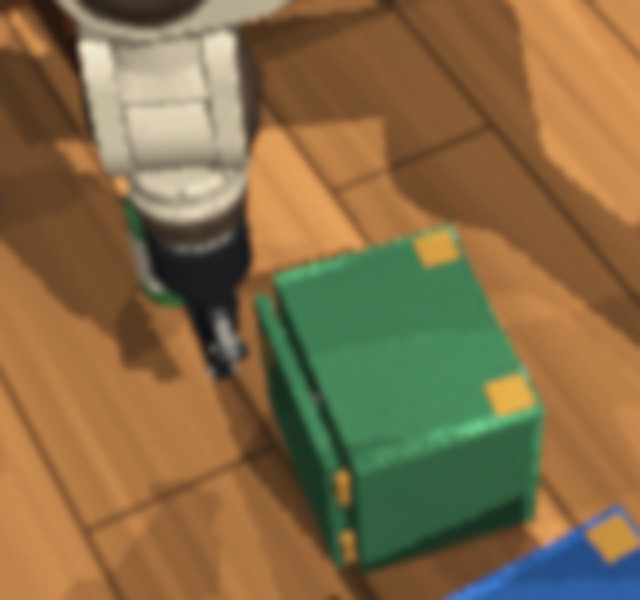

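The closed fingers hang just outside the door, level with the brass spot (crop (225,370)). The path is clear, so I approach and press slowly.

```bash
python3 -m jog '0 0 8 0;0 0 16 0;0 0 22 0;0 0 25 0;0 0 27 0;0 0 28 0;0 0 29 0;0 0 29 0'
```

```text
time: 4.35
ee_pos: [0.4818, -0.2278, 0.1083]
tcp_rot: [-179.1, 90.0, -7.8]
wrist_force: [2.9, -1.0, -1.5]
opening: 0.0
```

```bash
for i in 1; do python3 -m jog '0 0 0.5 0;0 0 1 0;0 0 1.5 0;0 0 2 0;0 0 2.5 0;0 0 3 0;0 0 3.5 0;0 0 4 0'; done
```

```text
time: 5.35
ee_pos: [0.4783, -0.2275, 0.1083]
tcp_rot: [164.5, 89.9, -24.3]
wrist_force: [7.4, -3.5, -3.8]
opening: 0.0
```

```bash
python3 -m jog '0 0 0.5 0;0 0 1 0;0 0 1.5 0;0 0 2 0;0 0 2.5 0;0 0 3 0;0 0 3 0;0 0 3 0'
```

```text
time: 6.35
ee_pos: [0.4755, -0.2272, 0.1084]
tcp_rot: [160.3, 89.9, -28.5]
wrist_force: [8.7, -3.5, -4.0]
opening: -0.0002
```

```bash
python3 -m jog '0 0 0.5 0;0 0 1 0;0 0 1.5 0;0 0 1.5 0;0 0 1.5 0;0 0 1.5 0;0 0 1.5 0;0 0 1.5 0'
```

```text
time: 7.35
ee_pos: [0.4754, -0.2272, 0.1085]
tcp_rot: [170.6, 89.7, -18.2]
wrist_force: [16.6, -3.8, -7.8]
opening: -0.0004
```

At the stop (about 17 N). Backing off.

```bash
python3 -m jog '0 0 -4 0;0 0 -12 0;0 0 -22 0;0 0 -35 0;0 0 -50 0;0 0 -65 0;0 0 -80 0;0 0 -95 0';python3 -m jog '0 0 0 0;0 0 0 0;-20 0 0 0;-50 0 0 0;-80 0 0 0;-95 0 0 0;-95 0 0 0;-95 0 0 0'; python3 - <<'E'
from h import *
a=cam('scene','s3.png');b=cam('top')
for an in(0,.4):print(an,proj(a,[*inner(an,.176),.146]),proj(b,[*inner(an,.176),.146]))
x=np.hstack([cv2.resize(a['color'][80:230,180:340],None,fx=2.5,fy=2.5,interpolation=2),cv2.resize(b['color'][135:285,280:440],None,fx=2.5,fy=2.5,interpolation=2)])
cv2.imwrite('pics/c3.png',x[:,:,::-1])
E
```

```text
time: 8.35
ee_pos: [0.568, -0.241, 0.108]
tcp_rot: [-13.0, 90.0, 158.3]
wrist_force: [0.1, 0.2, -0.5]
opening: 0.0001
time: 9.35
ee_pos: [0.5665, -0.2408, 0.2019]
tcp_rot: [-14.5, 89.9, 156.8]
wrist_force: [0.3, 0.1, 0.2]
opening: 0.0003
0 [246.55497597 152.49513559] [370.29264086 203.6582457 ]
0.4 [226.78718114 161.81389702] [368.79889626 180.4553268 ]
```

View pics/c3.png

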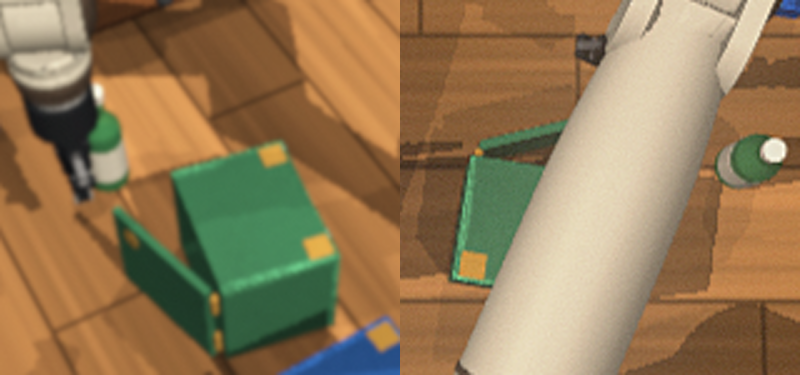

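The door is ajar: its free-edge top in the scene view is about (227,163), against (226.8,161.8) predicted for 0.4 rad. Next I put the fingers behind it and swing.

```bash
python3 - <<'E'
from h import *
p=inner(.4,.15,.033);print('above',go([*p,.2]))
s=status.get_obs();print(s['q'].round(0))
R=Ro.from_euler('xyz',s['tcp_rot'],degrees=True).as_matrix()
for a in np.arange(.4,1.61,.1):
    w=inner(a,.15,.015);print(round(a,2),w.round(3),(1000*R.T@np.array([*(w-p),0])).round(0))
E
```

```text
above [ 2.  10.7 80.9]
[-23.  14.  17.  93.  -0. 166.]
0.4 [ 0.502 -0.235] [ -0.  -7. -17.]
0.5 [ 0.517 -0.232] [ -0. -12. -31.]
0.6 [ 0.531 -0.227] [ -0. -19. -44.]
0.7 [ 0.545 -0.221] [ -0. -27. -57.]
0.8 [ 0.559 -0.214] [ -0. -36. -69.]
0.9 [ 0.571 -0.206] [ -0. -46. -80.]
1.0 [ 0.583 -0.196] [ -0. -57. -90.]
1.1 [ 0.593 -0.185] [ -0. -70. -99.]
1.2 [ 0.603 -0.174] [  -0.  -83. -106.]
1.3 [ 0.611 -0.161] [  -0.  -96. -113.]
1.4 [ 0.618 -0.147] [  -0. -111. -117.]
1.5 [ 0.623 -0.133] [  -0. -125. -121.]
1.6 [ 0.627 -0.119] [  -0. -140. -122.]
```

```bash
python3 -m jog '0 3 20 0;0 6 40 0;0 9 60 0;0 11 75 0;0 11 81 0;0 11 81 0;0 11 81 0;0 11 81 0'; python3 -m jog '15 0 0 0;30 0 0 0;45 0 0 0;60 0 0 0;75 0 0 0;88 0 0 0;92 0 0 0;92 0 0 0'; python3 - <<'E'
from h import *
print(go([*inner(.4,.15,.033),.11]))
E
```

```text
time: 10.45
ee_pos: [0.4855, -0.2394, 0.2031]
tcp_rot: [-26.6, 90.0, 144.7]
wrist_force: [0.3, -0.2, 0.4]
opening: -0.0001
time: 11.45
ee_pos: [0.4851, -0.2394, 0.1113]
tcp_rot: [-28.0, 90.0, 143.2]
wrist_force: [-0.6, -0.0, -0.4]
opening: -0.0001
[ 1.3 -0.4  0.4]
```

```bash
python3 -m jog '0 -3 -10 0;0 -7 -19 0;0 -12 -31 0;0 -19 -44 0;0 -27 -57 0;0 -36 -69 0;0 -46 -80 0;0 -57 -90 0'; python3 -m jog '0 -6 -5 0;0 -13 -9 0;0 -20 -13 0;0 -26 -16 0;0 -33 -20 0;0 -40 -23 0;0 -47 -25 0;0 -54 -27 0'; python3 -m jog '0 -7 -2 0;0 -14 -4 0;0 -19 -4 0;0 -19 -4 0;0 -19 -4 0;0 -19 -4 0;0 -19 -4 0;0 -19 -4 0'
```

```text
time: 12.45
ee_pos: [0.5835, -0.1962, 0.1112]
tcp_rot: [14.9, 90.0, -173.9]
wrist_force: [-1.9, -1.3, 0.1]
opening: -0.0001
time: 13.45
ee_pos: [0.6178, -0.1471, 0.1113]
tcp_rot: [60.4, 90.0, -128.4]
wrist_force: [-1.4, -1.9, 0.3]
opening: -0.0
time: 14.45
ee_pos: [0.6245, -0.1294, 0.1113]
tcp_rot: [-99.3, 90.0, 71.9]
wrist_force: [0.5, -0.0, 0.7]
opening: 0.0001
```

```bash
python3 -m jog '0 5 0 0;0 15 0 0;0 30 0 0;0 40 0 0;-20 40 0 0;-50 40 0 0;-80 40 0 0;-100 40 0 0'; python3 -m jog '0 20 0 0;0 45 0 0;0 70 0 0;0 95 0 0;0 120 0 0;0 120 0 0;0 120 0 0;0 120 0 0'; python3 - <<'E'
from h import *
a=cam('scene','s4.png');b=cam('top')
for an in(1.2,1.4,1.5,1.57,1.65):print(an,proj(a,[*inner(an,.176),.146]).round(),proj(b,[*inner(an,.176),.146]).round())
hsv=cv2.cvtColor(b['color'],cv2.COLOR_RGB2HSV)
m=cv2.inRange(hsv,(0,150,90),(6,255,255))|cv2.inRange(hsv,(174,150,90),(180,255,255));m[:165]=0;m[260:]=0;m[:,200:]=0;m[:,:110]=0
for c in cv2.findContours(m,0,2)[0]:
    if cv2.contourArea(c)>60:
        (u,v),_=cv2.minEnclosingCircle(c);print(onz(b,u,v,.085).round(3))
x=np.hstack([cv2.resize(a['color'][80:380,160:400],None,fx=1.6,fy=1.6,interpolation=2),cv2.resize(b['color'][110:290,170:430],None,fx=1.6,fy=480/180,interpolation=2)])
cv2.imwrite('pics/c4.png',x[:,:,::-1]);print(status.get_obs()['wrist_force'])
E
```

```text
time: 15.45
ee_pos: [0.6185, -0.1697, 0.2129]
tcp_rot: [173.7, 89.9, -15.1]
wrist_force: [0.7, -0.1, -0.5]
opening: -0.0003
time: 16.45
ee_pos: [0.6003, -0.2869, 0.2114]
tcp_rot: [-131.1, 90.0, 40.2]
wrist_force: [-0.3, -0.4, 0.1]
opening: -0.0
1.2 [205. 195.] [341. 145.]
1.4 [205. 205.] [330. 140.]
1.5 [205. 210.] [324. 138.]
1.57 [206. 214.] [320. 138.]
1.65 [208. 217.] [316. 137.]
[0.342 0.33  0.085]
[0.398 0.416 0.085]
[0.466 0.327 0.085]
[0.514 0.437 0.085]
[ 0.05031325  0.39379106 -0.71460822]
```

View pics/c4.png

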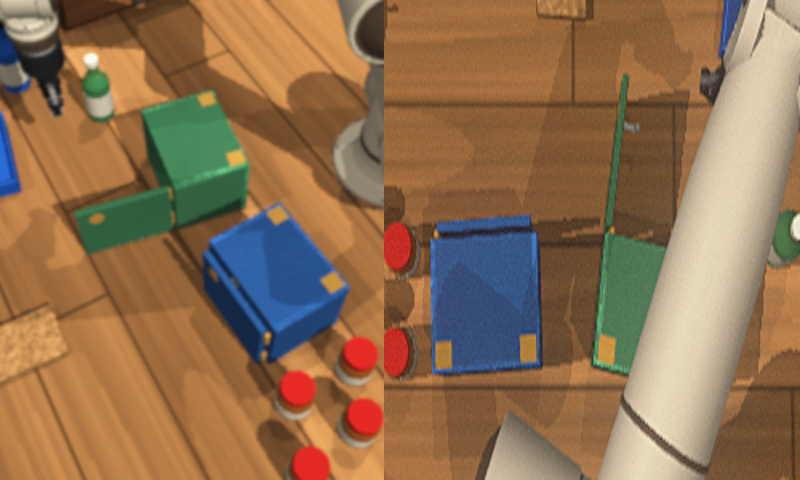

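The green door's free edge is at top (320,138), which matches 1.57 rad. The blue door is shut, the jars have not moved, and the arm is clear.

```bash
python3 -c "
from workcell import bot
print(bot.job_done())"
```

```text
the job is handed in; nothing more can be done
None
```

The green cupboard's door is open about square and the job is handed in at about 16.5 s; no verdict was reported.

I pressed the door at the brass spot with the shut fingers until it hit its stop. The force at the stop was about 17 to 19 N, slightly over the 12 to 15 N advised. The catch let go and the door sprang to about 0.4 rad as I backed off. I then put the fingers behind its free edge, swung it open and withdrew upward and to the right.

Last checks before handing in:
- **Green door:** it stands at about 1.57 rad. Its free edge is at top-view pixel (320,138), where 1.57 rad should put it.
- **Blue door:** it looks shut in both views.
- **Jars:** all four are where they started to the millimetre, including the farthest one at (0.514, 0.437).
- **Arm:** it is clear of everything, with the wrist force under 1 N.

No check failed or disagreed.

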